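# Drive a jammed core out of a stone lamp foot

### The job

The hardwood core is jammed in the stone lamp foot's mortise. Draw the plain straight drift (the slim one with no widened end) out of the tool rack, take it by its handle, and push it in through the small cable hole at the back of the stone until the core is driven out onto the ledge; then lay the drift down flat on the bench and put the core in the steel tray. Leave the other two tools and the two carved stone pieces where they stand.

Things in the scene. Friction and masses are not known exactly. Their poses are not given: they have to be found in the camera images.
- lamp: Grey stone lamp foot fixed on the bench, lying on its side: a block 100 mm long (its x, -50 to +50), 90 mm wide (y; trim to 100), underside 20 mm and top 96 mm above the bench (trim to 100). Origin: on the bench under the block's centre, z up. Cable hole in the back face (x = -50), mortise open at the front face (x = +50).
- hole (a point): Centre of the cable hole's mouth on the lamp's back face, 58 mm above the bench. Round hole 22 mm in diameter, 40 mm deep, level along the lamp's x, leading into the mortise. Axes as lamp, so +x is the direction to drive.
- ledge (a point): Top of the wooden ledge at the lamp's front face, on the centre line (lamp x = +50, z = 39.5 mm). The ledge runs from here 80 mm along the lamp's +x, 70 mm wide, open all round, level with the mortise floor. The square mortise is 39 mm wide and 38 mm high and reaches 60 mm back from here, to the cable hole.
- core: Pale hardwood block, 58 x 36 x 36 mm (x, y, z), about 80 g, jammed in the lamp's mortise, its end 2 mm inside the front face. Origin: centre of its underside; x along the mortise. Steady push of some 8 to 15 N needed to slide it, until only about 5 mm of it is left in the mortise; it does not slide on by itself.
- core_mid (a point): Centre of the hardwood block.
- drift: The drift: a straight punch 200 mm long, about 200 g. Wooden handle 24 x 24 x 90 mm, then a plain 12 mm square steel shank 110 mm long, same axis, blunt tapered end (9 mm). Starts in one of the rack's slots, handle under the roof, 90 mm of shank sticking out. Origin: underside at mid-length; -x points to the nose. Shank x -100 to +10, handle +10 to +100. Axis 12 mm above the bench.
- drift_nose (a point): Tip of the drift's steel nose, on its axis.
- drift_mid (a point): Middle of the drift's length, on its axis (10 mm ahead of the handle's front end).
- drift_tail (a point): End of the drift's handle, on its axis.
- rack: Dark wooden tool rack fixed on the bench: a bridge 222 mm wide (y), with three slots 58 mm wide, 36 mm high and 120 mm deep (x -50 to +70), at y = -70, 0 and +70 mm, open to -x, closed behind; roof top 48 mm above the bench, no floor. Origin: on the bench, on the centre line, 50 mm behind the open front edge.
- chisel: Flat stone chisel with the same handle and length as the drift, but a flat blade 30 mm wide and 8 mm thick over its last 50 mm. In another slot of the rack. Same axes as the drift.
- dresser: Stone dresser with the same handle and length, but a round steel head 24 mm in diameter and 32 mm long at its end. In the remaining slot. Same axes as the drift.
- dome: Loose carved stone dome, 60 mm in diameter, 104 mm high, standing close beside the lamp. Origin: centre of its underside.
- baluster: Loose carved stone baluster, 56 mm in diameter at the foot, 110 mm high, standing close beside the lamp. Origin: centre of its underside.
- tray: Dark open steel tray fixed on the bench, 130 x 110 mm (x, y), 32 mm high, walls and floor 5 mm thick. Origin: centre of its underside.
There are look-alikes about, which are no part of the job. What is shaped like the drift but turquoise is not meant. Of the things shaped like the tray, the steel one is meant.

How it is judged:
By the outcome, as a careful person would: the job done as asked, in the order asked, and still so for the second after the job is handed in, with the robot touching nothing.
It also fails if it takes over 72 s, if anything falls off the work surface, if the arm or the gripper's body presses on something with over 40 N, if the wrist force passes 120 N, or if a joint passes its speed limit or range.

### The arm

A 6-joint arm with a two-finger parallel gripper is mounted at the origin on the work surface. World frame = base frame: x ahead of the robot, y to its left, z up, the work surface at z = 0. Lengths are in m, angles in degrees, forces in N, time in s.
With the tool pointing down it reaches from about 0.4 to 0.825 m from the base axis. Payload 7 kg.
Tool frame: the origin (TCP) lies midway between the tips of the shut fingers; the grasp point (between the pads) lies 19 mm behind it; z points along the fingers, y is the line along which they close (so a half turn about z gives the same grasp; the last joint's range is limited). The gripper opens to 88 mm and grips with 3 to 60 N. Pads are 19 mm wide; open, the fingers measure 130 mm over their backs; the gripper's body (78 mm by 193 mm) begins 47 mm behind the grasp point.
Start: joints at [89.502, 20.546, 0.682, 0, -70.136, -16.507], TCP at [0.197, 0.645, 0.227] pointing down, gripper open.
Joint ranges: [-176.03, 176.03], [-82.01, 121.73], [-58.28, 71.71], [-173.87, 95.51], [-174.79, -0.11], [-173.66, 173.66]. Speed limits (degrees/s): [136.94, 136.94, 172.46, 180, 180, 180].

### API

Orientations are given as [roll, pitch, yaw] about the fixed x, y, z axes, in that order (R = Rz(yaw) Ry(pitch) Rx(roll)).
In Python, from plant import telemetry, viewer, workorder gives the robot as it stands. The module is installed in compiled form; this text tells all that it offers.
- The arm moves only by the tool carry_out, never from a script. Its argument "rows" is a list of rows, each a list of 6 numbers: the shift along the tool's x, y, z in m, then the turn, a rotation vector about the tool's x, y, z in rad. In form: [[tx, ty, tz, ax, ay, az], ...]. A call has 1 to 8 rows; each row is the pose to reach, as a shift and turn from the pose commanded when the call began, along the tool's axes at that moment; what a row does not reach only later rows make up. A row lasts 1/8 s, in which the tool goes at most 62.5 mm and 10.7 degrees, less where a joint would pass 70% of its speed; a pose out of reach is approached as far as the arm can. A call with a gripper value outside its range is refused whole. "grip" is the gripper's target within -1 to 1 (fully open at 1, half-way at 0, shut at -1), set as the call begins (left out, the last holds). The fingers move at their own pace and stop on an object; the grip force is fixed at half the most. Time passes only in rows, so rows that repeat a pose let the fingers close. It gives the time, the measured TCP pose, the force, the opening and the grip force at its end, in the units of the state.
- telemetry.get_obs(): the state, without advancing time (a new reading comes with each control period).
- viewer.snapshot(name): name is "side" or "top"; returns the picture (480x640x3 uint8, red, green, blue); there is no depth.
- viewer.camera_info(name): a dict with "intrinsics" (3x3 intrinsics, pixels), "k1" (the pictures are not rectified: a ray, as slopes to the right and down, at radius r is drawn at 1 + k1 r^2 times it, then the intrinsics apply), "extrinsics" (4x4, takes a point from camera to world coordinates). Camera axes: x right, y down, z forward; pixel columns grow to the right and rows downward; lengths in m; the calibration is good to about 2 mm. A picture is of the moment at which its call begins. camera_info takes no time and is no camera call.
- workorder.close_job(): hands the job in; it is judged then, once.
The state is a dict: "clock": time; "joint_pos": joint angles; "qvel": joint speeds; "tau": joint torques, N m; "tool_pos": TCP position; "orientation": TCP orientation; "force": force on the tool from outside, world axes, zero at the start; "moment": the same for the moment, N m; "opening": finger opening in m; "gripper_force": force on a finger pad.
Only numpy, scipy, OpenCV 4.12 (cv2) and the standard library are available. Lean on these libraries where they do the work, as an engineer would, in place of code of your own. Each camera call takes 0.05 s, during which the arm holds its last target. There are 200 camera calls.

## Working session

There is one attempt and no reset: what is moved stays moved. The work goes in short steps, Python scripts to look and compute and a tool call to move; the robot and the scene stay as the last step left them, time stands still between calls to the robot, and variables do not carry over. Pictures are saved under pics/ and viewed, at most 10 in all, crops included, and the job is handed in when it is done.

Besides the shell and the picture viewer there is one more tool, called after "Call:" by a JSON object that holds its "name" and its "arguments". carry_out: Moves the arm, as the interface text tells. Its arguments: {"type":"object","properties":{"rows":{"type":"array"},"grip":{"type":"number"}},"required":["rows"]}

```bash
mkdir -p pics; python3 - <<'E'
from plant import telemetry, viewer
import cv2
for n in("top","side"):
    im=viewer.snapshot(n); cv2.imwrite(f"pics/{n}0.png",im[:,:,::-1])
    i=viewer.camera_info(n); print(n,i)
print(telemetry.get_obs())
E
```

```text
top {'intrinsics': array([[583.1418533 ,   0.        , 317.17990331],
       [  0.        , 583.1418533 , 239.87232153],
       [  0.        ,   0.        ,   1.        ]]), 'k1': -0.03778184742643278, 'extrinsics': array([[-0.00536701, -0.98667299,  0.16262718,  0.38329353],
       [-0.99971423,  0.00908263,  0.02211264, -0.00494915],
       [-0.02329502, -0.16246203, -0.98643978,  1.28693682],
       [ 0.        ,  0.        ,  0.        ,  1.        ]])}
side {'intrinsics': array([[580.55737241,   0.        , 323.12432047],
       [  0.        , 580.55737241, 238.93511465],
       [  0.        ,   0.        ,   1.        ]]), 'k1': -0.05862913414539644, 'extrinsics': array([[ 0.71810855, -0.42623163,  0.55013336, -0.22089967],
       [-0.69586959, -0.42926469,  0.57575805, -0.87921808],
       [-0.00925347, -0.79627785, -0.60486028,  1.00644515],
       [ 0.        ,  0.        ,  0.        ,  1.        ]])}
{'clock': 0.1, 'joint_pos': array([ 8.95012021e+01,  2.05869447e+01,  6.37572509e-01, -1.76959819e-02,
       -7.01366584e+01, -1.65073939e+01]), 'qvel': array([-0.09892776, -0.09540428,  0.21924181, -0.00538553, -0.02743582,
       -0.0595029 ]), 'tau': array([-3.33670185e-03, -5.84165311e+01,  2.93753082e+01,  7.01569766e+00,
        1.01664191e-02, -5.20884669e-05]), 'tool_pos': array([0.19731309, 0.64503994, 0.22570986]), 'orientation': array([ 1.79912788e+02, -8.49636253e-03, -1.70122105e+01]), 'force': array([-0.27669836, -0.5527724 ,  0.18349387]), 'moment': array([-0.03745342,  0.02317337,  0.07488799]), 'gripper_force': 0.0, 'opening': 0.08753531620594977}
```

View pics/top0.png

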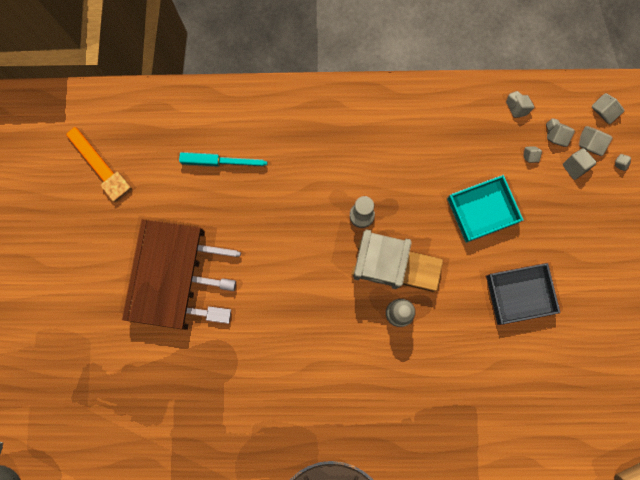

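View pics/side0.png

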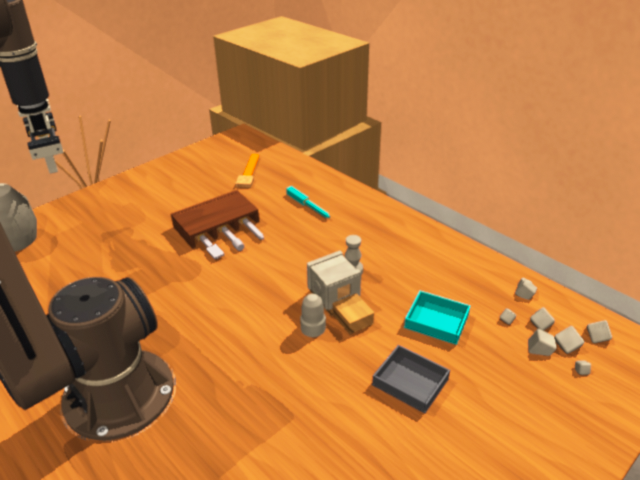

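The top view shows the rack at about (165,275). The plain drift is the uppermost tool, with its shank from (200,248) to (240,254). The lamp is at (383,258) with its ledge to the right, the steel tray is at (523,293), the baluster at (363,212) and the dome at (401,312). The side view agrees.

```bash
cat > h.py <<'E'
import numpy as np, cv2
from plant import telemetry, viewer
def cam(n):
    i=viewer.camera_info(n); return i["intrinsics"],i["k1"],i["extrinsics"]
def ray(n,u,v):
    K,k,T=cam(n); d=np.array([(u-K[0,2])/K[0,0],(v-K[1,2])/K[1,1]])
    s=d.copy()
    for _ in range(20): s=d/(1+k*(s@s))
    return T[:3,3],T[:3,:3]@np.array([s[0],s[1],1])
def onz(n,u,v,z):
    o,d=ray(n,u,v); return o+d*(z-o[2])/d[2]
def proj(n,P):
    K,k,T=cam(n); p=T[:3,:3].T@(np.asarray(P)-T[:3,3]); s=p[:2]/p[2]; s=s*(1+k*(s@s))
    return s*[K[0,0],K[1,1]]+K[:2,2]
def tri(u1,u2):
    A=np.zeros((3,3));b=np.zeros(3)
    for n,u in(("top",u1),("side",u2)):
        o,d=ray(n,*u); d=d/np.linalg.norm(d); M=np.eye(3)-np.outer(d,d); A+=M;b+=M@o
    return np.linalg.solve(A,b)
def crop(im,x,y,w,h,s):
    return cv2.resize(im[y:y+h,x:x+w],None,fx=s,fy=s,interpolation=cv2.INTER_CUBIC)
def grab(n): return viewer.snapshot(n)[:,:,::-1].copy()
E
python3 - <<'E'
from h import *
t=cv2.imread("pics/top0.png");s=cv2.imread("pics/side0.png")
a=crop(t,340,190,110,145,4) ; b=crop(t,190,230,60,145,4)
c=np.hstack([a,b]); print(c.shape)
cv2.imwrite("pics/c1.png",c)
a=crop(s,295,225,85,115,5); b=crop(s,190,200,75,115,5)
cv2.imwrite("pics/c2.png",np.hstack([a,b]))
E
```

```text
(580, 680, 3)
```

View pics/c1.png

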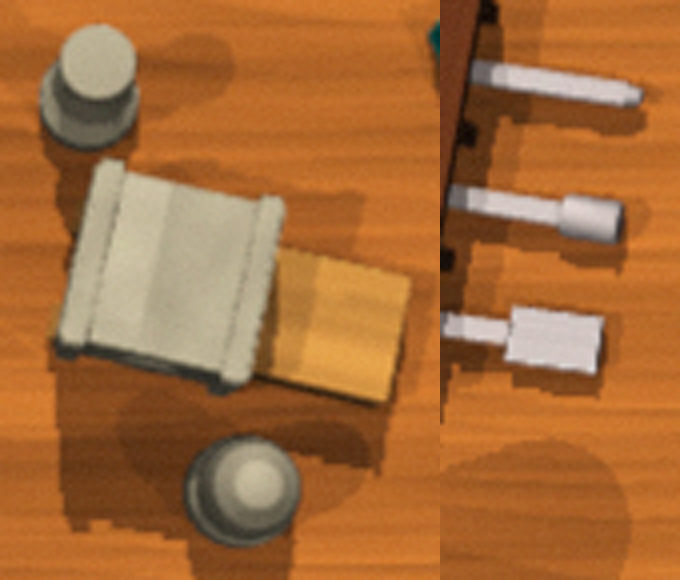

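View pics/c2.png

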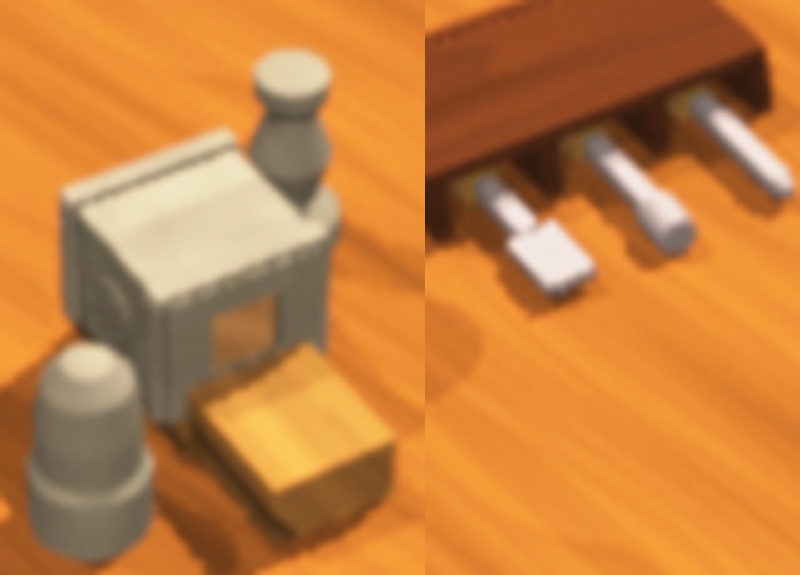

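The crops show the lamp's top trim corners in crop 1 at (105,158), (285,198), (238,384) and (60,342), and the ledge's front corners at (411,277) and (387,401). The drift shank runs from (480,72) to (640,96). The baluster's top is at (98,62), and the dome is centred near (245,490).

```bash
python3 - <<'E'
from h import *
np.set_printoptions(precision=4,suppress=True)
o=lambda u,v,x=340,y=190:((u+.5)/4-.5+x,(v+.5)/4-.5+y)
T=lambda u,v,z:onz("top",*o(u,v),z)[:2]
bf,ff,fn,bn=[T(*p,.100) for p in((105,158),(285,198),(238,384),(60,342))]
lf,ln=T(411,277,.0395),T(387,401,.0395)
print("lamp",bf,ff,fn,bn,"ctr",(bf+ff+fn+bn)/4, "len",np.linalg.norm(ff-bf),np.linalg.norm(bf-bn))
d=(ff+fn-bf-bn)/2; print("ax",np.degrees(np.arctan2(d[1],d[0])))
d2=(bf-bn+ff-fn)/2; print("ax via y",np.degrees(np.arctan2(d2[1],d2[0]))-90, "ledge w",np.linalg.norm(lf-ln),"mid",(lf+ln)/2)
d3=(lf+ln)/2-(bf+ff+fn+bn)/4;print("ax ledge",np.degrees(np.arctan2(d3[1],d3[0])),np.linalg.norm(d3))
S=lambda u,v,z:onz("top",*o(u-440,v,190,230),z)[:2]
a,b=S(480,72,.018),S(640,96,.016);d=a-b;print("drift",a,b,np.degrees(np.arctan2(d[1],d[0])),np.linalg.norm(d))
a,b=S(450,197,.018),S(620,221,.018);d=a-b;print("dresser",a,b,np.degrees(np.arctan2(d[1],d[0])))
print("balus",T(98,62,.110),T(90,100,.01),"dome",T(258,482,.1),T(243,493,.03))
t=cv2.imread("pics/top0.png")
m=(t.max(2)<75).astype(np.uint8);m[:,:480]=0;m[:250]=0;m[340:]=0;m[:,570:]=0
c=max(cv2.findContours(m,0,2)[0],key=cv2.contourArea);print(cv2.contourArea(c))
q=cv2.boxPoints(cv2.minAreaRect(c));print("tray",[onz("top",*p,.032)[:2] for p in q],onz("top",*q.mean(0),.03))
# hole side cross check: ledge corners triangulated
g=lambda u,v:((u+.5)/5-.5+295,(v+.5)/5-.5+225)
print("side ledge corner near-front",onz("side",*g(278,492),.0395),"far-front",onz("side",*g(395,440),.0395))
print("side lamp corner: front-far",onz("side",*g(328,232),.1),"front-near",onz("side",*g(155,303),.1),"back near",onz("side",*g(62,192),.1))
g2=lambda u,v:((u-425+.5)/5-.5+190,(v+.5)/5-.5+200)
print("side drift",onz("side",*g2(703,100),.018),onz("side",*g2(783,187),.014))
E
```

```text
lamp [ 0.6006 -0.0791] [ 0.5788 -0.1712] [ 0.4832 -0.1444] [ 0.5054 -0.0544] ctr [ 0.542  -0.1123] len 0.09466795214870109 0.09834346119947983
ax -103.56685800248059
ax via y -105.11640866950309 ledge w 0.06826087669276427 mid [ 0.5118 -0.2383]
ax ledge -103.45787096054778 0.12957816807026645
drift [0.5775 0.284 ] [0.5636 0.1951] 81.13185762208643 0.09003021507528804
dresser [0.5082 0.2988] [0.4944 0.2047] 81.66077704699765
balus [ 0.6491 -0.0758] [ 0.65  -0.077] dome [ 0.4336 -0.1532] [ 0.4308 -0.1537]
853.5
tray [array([ 0.5099, -0.3521]), array([ 0.5354, -0.4731]), array([ 0.432 , -0.4891]), array([ 0.4072, -0.3696])] [ 0.471  -0.4215  0.03  ]
side ledge corner near-front [ 0.4792 -0.2339  0.0395] far-front [ 0.5431 -0.2491  0.0395]
side lamp corner: front-far [ 0.5781 -0.1708  0.1   ] front-near [ 0.4833 -0.1488  0.1   ] back near [ 0.5077 -0.0585  0.1   ]
side drift [0.5805 0.2917 0.018 ] [0.563  0.1962 0.014 ]
```

```bash
cat >> h.py <<'E'
from scipy.spatial.transform import Rotation as Rn
def go(x,y,z,yaw):
    o=telemetry.get_obs(); R=Rn.from_euler("xyz",o["orientation"],degrees=True)
    G=Rn.from_euler("xyz",[180,0,yaw],degrees=True)
    t=R.inv().apply(np.array([x,y,z])-o["tool_pos"]); r=(R.inv()*G).as_rotvec()
    print(np.round(np.r_[t,r],4).tolist())
E
python3 -c "
from h import *
go(.5705,.240,.12,-99)"
```

```text
[0.4753, 0.278, 0.1062, 0.0011, -0.0012, 1.431]
```

Call:
{"name": "carry_out", "arguments": {"rows": [[0.475,0.278,0.08,0,0,1.431],[0.475,0.278,0.08,0,0,1.431],[0.475,0.278,0.08,0,0,1.431],[0.475,0.278,0.08,0,0,1.431],[0.475,0.278,0.08,0,0,1.431],[0.475,0.278,0.08,0,0,1.431],[0.475,0.278,0.08,0,0,1.431],[0.475,0.278,0.08,0,0,1.431]], "grip": 0}}

```text
clock: 1.1
tool_pos: [0.5337, 0.2799, 0.1542]
orientation: [180.0, -0.0, -99.3]
force: [0.3, 0.7, 0.5]
opening: 0.044
gripper_force: 0.0
```

```bash
python3 -c "
from h import *
o=telemetry.get_obs();print(o['tool_pos'],o['orientation'],o['opening'])
go(.5705,.240,.10,-99)"
```

```text
[0.53366168 0.27990223 0.154228  ] [ 1.79990531e+02 -5.15805993e-03 -9.92630341e+01] 0.04401577772228985
[0.0334, -0.0428, 0.0542, 0.0002, -0.0001, -0.0046]
```

Call:
{"name": "carry_out", "arguments": {"rows": [[0.033,-0.043,0.054,0,0,0],[0.033,-0.043,0.054,0,0,0],[0.033,-0.043,0.054,0,0,0]]}}

```text
clock: 1.48
tool_pos: [0.5699, 0.2414, 0.0997]
orientation: [179.9, -0.1, -99.1]
force: [0.4, 0.1, 0.8]
opening: 0.044
gripper_force: 0.0
```

```bash
python3 -c "
from h import *
o=telemetry.get_obs();print(o['tool_pos'],o['orientation'],o['opening'])
go(.5705,.240,.006,-99)
s=grab('side');t=grab('top')
cv2.imwrite('pics/c3.png',np.hstack([crop(s,190,170,100,110,4),crop(t,185,215,80,110,4)]))"
```

```text
[0.56986567 0.24143283 0.09965248] [ 1.79919698e+02 -9.96687285e-02 -9.90704360e+01] 0.0440146481573777
[0.0012, -0.001, 0.0937, 0.0014, -0.0017, -0.0012]
```

View pics/c3.png

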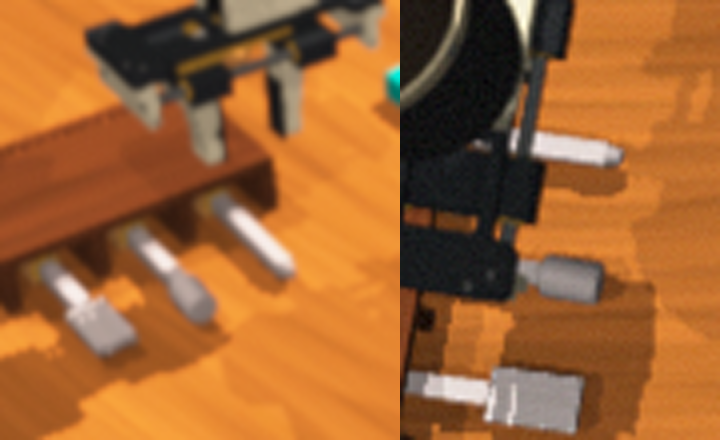

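The gripper hangs over the drift's shank; in the right-hand pane the nose is at (622,155), clear of the neighbouring tools. Descending next.

Call:
{"name": "carry_out", "arguments": {"rows": [[0.001,-0.001,0.045,0,0,0],[0.001,-0.001,0.08,0,0,0],[0.001,-0.001,0.092,0,0,0],[0.001,-0.001,0.094,0,0,0]]}}

```text
clock: 2.08
tool_pos: [0.5709, 0.2422, 0.0073]
orientation: [-180.0, 0.0, -98.9]
force: [0.3, -0.0, 0.1]
opening: 0.0436
gripper_force: 0.0
```

Call:
{"name": "carry_out", "arguments": {"rows": [[0,0,0,0,0,0],[0,0,0,0,0,0],[0,0,0,0,0,0],[0,0,0,0,0,0]], "grip": -1}}

```text
clock: 2.58
tool_pos: [0.5711, 0.2412, 0.0071]
orientation: [-180.0, 0.0, -99.0]
force: [0.6, -0.9, 0.9]
opening: 0.0118
gripper_force: 30.0
```

Call:
{"name": "carry_out", "arguments": {"rows": [[0.01,0,-0.002,0,0,0],[0.035,0,-0.003,0,0,0],[0.06,0,-0.003,0,0,0],[0.085,0,-0.003,0,0,0],[0.11,0,-0.003,0,0,0],[0.135,0,-0.003,0,0,0],[0.15,0,-0.003,0,0,0],[0.15,0,-0.003,0,0,0]]}}

```text
clock: 3.58
tool_pos: [0.5473, 0.0917, 0.0097]
orientation: [180.0, -0.0, -99.1]
force: [0.1, 0.4, -2.7]
opening: 0.0115
gripper_force: 30.0
```

Call:
{"name": "carry_out", "arguments": {"rows": [[0,0,0.003,0,0,0],[0,0,0.003,0,0,0]]}}

```text
clock: 3.82
tool_pos: [0.548, 0.0934, 0.0068]
orientation: [-180.0, -0.0, -98.9]
force: [0.6, -3.5, 2.2]
opening: 0.0116
gripper_force: 30.0
```

Call:
{"name": "carry_out", "arguments": {"rows": [[0,0,0,0,0,0],[0,0,0,0,0,0],[0,0,-0.06,0,0,0],[0,0,-0.1,0,0,0],[-0.05,0,-0.1,0,0,0],[-0.1,0,-0.1,0,0,0],[-0.15,0,-0.1,0,0,0],[-0.25,0,-0.1,0,0,0]], "grip": 0}}

```text
clock: 4.82
tool_pos: [0.5806, 0.3043, 0.1069]
orientation: [-180.0, 0.0, -99.0]
force: [1.1, -0.2, 1.0]
opening: 0.0439
gripper_force: 0.0
```

```bash
python3 -c "
from h import *
o=telemetry.get_obs();print(o['tool_pos'],o['orientation'],o['opening'])
t=grab('top')
cv2.imwrite('pics/c4.png',crop(t,190,210,160,110,5))"
```

```text
[0.58058145 0.30431747 0.10688514] [-1.79994592e+02  1.81001378e-02 -9.90213619e+01] 0.0439341759796198
```

View pics/c4.png

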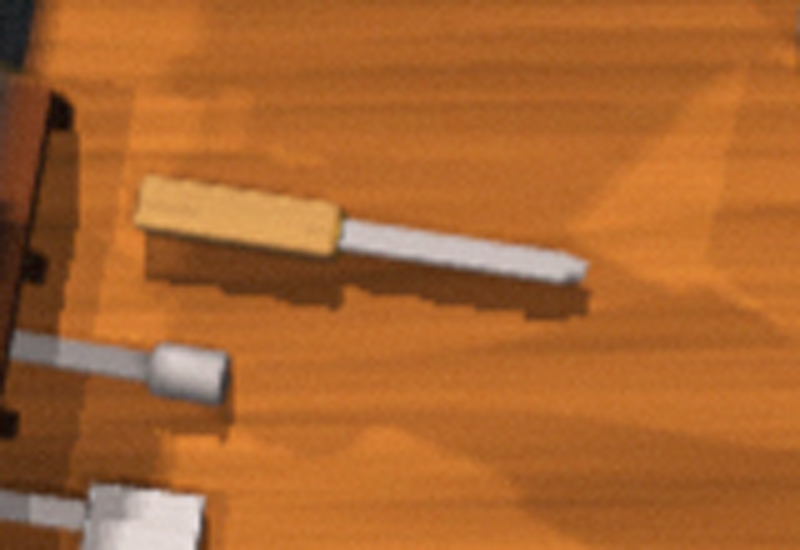

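The drift is out on the bench. Its handle runs from (142,202) to (343,230) and its nose is at (587,265).

```bash
python3 -c "
from h import *
p=lambda u,v,z:onz('top',(u+.5)/5-.5+190,(v+.5)/5-.5+210,z)
a=p(143,201,.024);b=p(341,227,.024);n=p(587,266,.012)
print(a,b,n)
d=n-a;print(np.degrees(np.arctan2(d[1],d[0])),np.linalg.norm(d[:2]))
e=d[:2]/np.linalg.norm(d[:2]);g=n[:2]-.175*e;yaw=np.degrees(np.arctan2(d[1],d[0]));print(g)
go(g[0],g[1],.08,yaw);go(g[0],g[1],.005,yaw)"
```

```text
[0.57136953 0.24134641 0.024     ] [0.55909213 0.15375363 0.024     ] [0.54249621 0.04633885 0.012     ]
-98.42217217054673 0.19713350435360716
[0.56812773 0.2194516 ]
[0.0933, 0.0001, 0.0265, -0.0027, 0.0025, -0.0065]
[0.0934, 0.0003, 0.1015, -0.0027, 0.0025, -0.0065]
```

Call:
{"name": "carry_out", "arguments": {"rows": [[0.06,0,0.02,0,0,0.01],[0.093,0,0.026,0,0,0.01],[0.093,0,0.026,0,0,0.01],[0.093,0,0.07,0,0,0.01],[0.093,0,0.098,0,0,0.01],[0.093,0,0.102,0,0,0.01],[0.093,0,0.102,0,0,0.01]]}}

```text
clock: 5.75
tool_pos: [0.5667, 0.2117, 0.0053]
orientation: [-180.0, 0.0, -99.5]
force: [1.1, 0.0, 0.5]
opening: 0.0437
gripper_force: 0.0
```

Call:
{"name": "carry_out", "arguments": {"rows": [[0,0,0,0,0,0],[0,0,0,0,0,0],[0,0,0,0,0,0],[0,0,0,0,0,0]], "grip": -1}}

```text
clock: 6.25
tool_pos: [0.5666, 0.2114, 0.0056]
orientation: [-179.9, 0.1, -99.6]
force: [-1.6, 0.2, 5.4]
opening: 0.0241
gripper_force: 30.0
```

Call:
{"name": "carry_out", "arguments": {"rows": [[0,0,-0.02,0,0,0],[0,0,-0.046,0,0,0],[0.03,-0.02,-0.046,0,0,0.03],[0.06,-0.04,-0.046,0,0,0.06],[0.078,-0.048,-0.046,0,0,0.073],[0.078,-0.048,-0.046,0,0,0.073],[0.078,-0.048,-0.046,0,0,0.073]]}}

```text
clock: 7.12
tool_pos: [0.6002, 0.1263, 0.0505]
orientation: [180.0, -0.0, -103.7]
force: [0.5, 1.6, -2.4]
opening: 0.0239
gripper_force: 30.0
```

```bash
python3 -c "
from h import *
o=telemetry.get_obs();print(o['tool_pos'],o['orientation'],o['opening'])
t=grab('top');s=grab('side')
cv2.imwrite('pics/c5.png',np.hstack([crop(t,270,200,120,120,4),crop(s,255,200,80,120,4)]))"
```

```text
[0.60018382 0.12630125 0.05047144] [ 1.79984814e+02 -3.94720463e-03 -1.03748241e+02] 0.023925866075271873
```

View pics/c5.png

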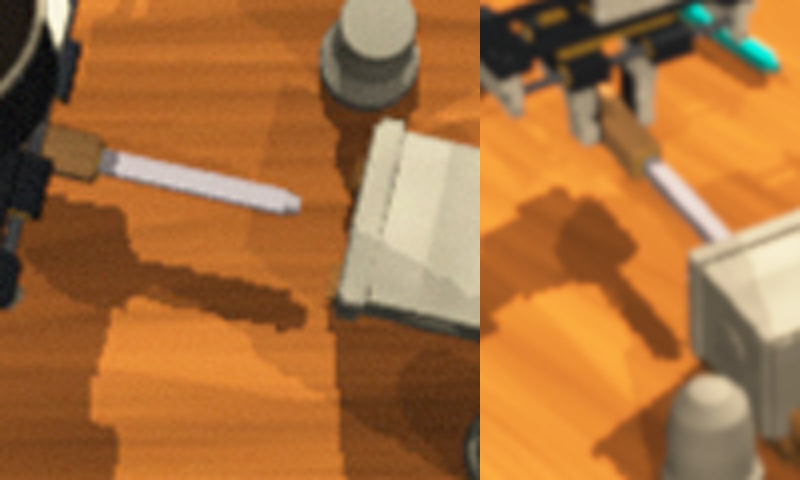

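The nose is at (300,204) in the left pane and the shank base at (107,161). In the right pane the shank runs from (652,168) until the lamp hides it at about (718,236). The baluster is clear.

```bash
python3 -c "
from h import *
np.set_printoptions(precision=4,suppress=True)
P=lambda u,v:((u+.5)/4-.5+270,(v+.5)/4-.5+200)
Q=lambda u,v:((u-480+.5)/4-.5+255,(v+.5)/4-.5+200)
c=np.array([.542,-.1135]);a=np.radians(-103.8);u=np.array([np.cos(a),np.sin(a)]);v=np.array([-u[1],u[0]])
for q,z in(((300,204),.058),((280,199),.063),((107,161),.063),((200,181),.063)):
    w=onz('top',*P(*q),z)[:2]-c; print('top lamp x,y',w@u,w@v)
# side: intersect with the vertical plane y_lamp=0
for q in((652,168),(685,203),(716,236)):
    o,d=ray('side',*Q(*q)); 
    for off in(0,-.002):
        s=((c-o[:2])@v+off)/(d[:2]@v); p=o+s*d; print('side',(p[:2]-c)@u,p[2])
o=telemetry.get_obs();w=o['tool_pos'][:2]-c;print('tcp',w@u,w@v)
# lamp edges check top corners mid
"
```

```text
top lamp x,y -0.08037888522685459 0.0010311330080215834
top lamp x,y -0.09124189486158282 0.0004670889998314026
top lamp x,y -0.18547045474949214 -0.0007863105648940327
top lamp x,y -0.13476639738697055 0.00011297873179034329
side -0.18310207394861655 0.056966449814403686
side -0.17912988704261973 0.06036820543964294
side -0.13718635163382464 0.05811572485909278
side -0.1333786698039704 0.061513362906099434
side -0.09576549135147061 0.05904418560709257
side -0.09210621057970972 0.06243849720079864
tcp -0.24724322015841496 -0.0007837009063247566
```

Call:
{"name": "carry_out", "arguments": {"rows": [[0.008,-0.001,0,0,0,0.01],[0.016,-0.001,0,0,0,0.01],[0.024,-0.001,0,0,0,0.01],[0.03,-0.001,0,0,0,0.01],[0.035,-0.001,0,0,0,0.01],[0.04,-0.001,0,0,0,0.01],[0.045,-0.001,0,0,0,0.01]]}}

```text
clock: 8.1
tool_pos: [0.5907, 0.0819, 0.0506]
orientation: [-180.0, 0.0, -104.3]
force: [0.3, 0.1, -2.4]
opening: 0.0238
gripper_force: 30.0
```

Nose is about 15 mm in with no side force. Continuing up to contact with the core.

Call:
{"name": "carry_out", "arguments": {"rows": [[0.005,0,0,0,0,0],[0.01,0,0,0,0,0],[0.014,0,0,0,0,0],[0.018,0,0,0,0,0],[0.022,0,0,0,0,0],[0.026,0,0,0,0,0],[0.03,0,0,0,0,0],[0.034,0,0,0,0,0]]}}

```text
clock: 9.1
tool_pos: [0.5851, 0.0521, 0.0517]
orientation: [-179.7, 0.3, -104.3]
force: [2.4, 13.0, -2.1]
opening: 0.0239
gripper_force: 30.0
```

Call:
{"name": "carry_out", "arguments": {"rows": [[0.003,0,0,0,0,0],[0.006,0,0,0,0,0],[0.009,0,0,0,0,0],[0.012,0,0,0,0,0],[0.015,0,0,0,0,0],[0.018,0,0,0,0,0],[0.021,0,0,0,0,0],[0.024,0,0,0,0,0]]}}

```text
clock: 10.1
tool_pos: [0.5792, 0.0288, 0.0517]
orientation: [-179.7, 0.3, -104.3]
force: [2.8, 13.3, -1.7]
opening: 0.0241
gripper_force: 30.0
```

```bash
python3 -c "
from h import *
o=telemetry.get_obs();c=np.array([.542,-.1135]);a=np.radians(-103.8);u=np.array([np.cos(a),np.sin(a)]);v=np.array([-u[1],u[0]])
w=o['tool_pos'][:2]-c;print('tcp',w@u,w@v,o['tool_pos'][2],o['force'])
t=grab('top');s=grab('side')
cv2.imwrite('pics/c6.png',np.hstack([crop(t,330,200,120,130,4),crop(s,290,215,80,130,4)]))"
```

```text
tcp -0.14708947777216919 0.002176489855637738 0.05167138869981633 [ 2.81205382 13.32349257 -1.66687748]
```

View pics/c6.png

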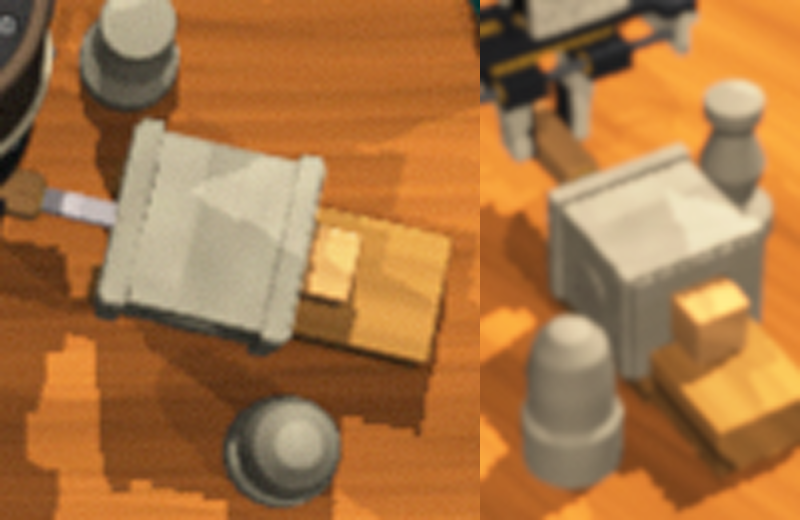

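The core is out by about 28 mm, seen at (335,265) in the left pane. The gripper is clear of the baluster. Pushing on.

Call:
{"name": "carry_out", "arguments": {"rows": [[0.004,0,0,0,0,0],[0.008,0,0,0,0,0],[0.012,0,0,0,0,0],[0.016,0,0,0,0,0],[0.02,0,0,0,0,0],[0.023,0,0,0,0,0],[0.026,0,0,0,0,0],[0.028,0,0,0,0,0]]}}

```text
clock: 11.2
tool_pos: [0.5694, -0.0011, 0.0507]
orientation: [-180.0, 0.0, -104.3]
force: [0.5, -0.3, -1.7]
opening: 0.0236
gripper_force: 30.0
```

Call:
{"name": "carry_out", "arguments": {"rows": [[0.002,0,0,0,0,0],[0.004,0,0,0,0,0],[0.005,0,0,0,0,0],[0.005,0,0,0,0,0]]}}

```text
clock: 11.7
tool_pos: [0.568, -0.0063, 0.0506]
orientation: [180.0, -0.0, -104.3]
force: [-0.9, -0.7, -2.1]
opening: 0.0236
gripper_force: 30.0
```

```bash
python3 -c "
from h import *
o=telemetry.get_obs();c=np.array([.542,-.1135]);a=np.radians(-103.8);u=np.array([np.cos(a),np.sin(a)]);v=np.array([-u[1],u[0]])
w=o['tool_pos'][:2]-c;print('tcp',w@u,w@v,o['tool_pos'][2],o['force'])
t=grab('top');s=grab('side')
cv2.imwrite('pics/c7.png',np.hstack([crop(t,330,200,120,130,4),crop(s,290,215,80,130,4)]))"
```

```text
tcp -0.11033809973190921 -0.00028984231646443995 0.05058393422123193 [-0.93034351 -0.68676112 -2.0965943 ]
```

View pics/c7.png

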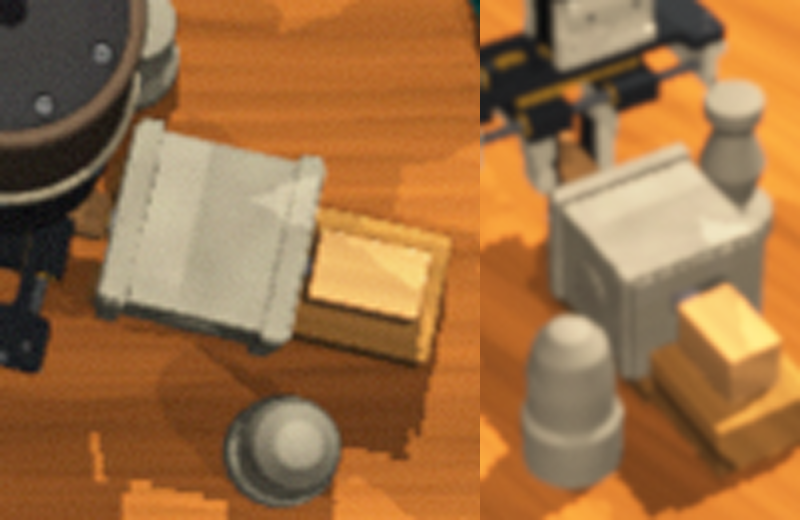

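The core is fully out on the ledge, with its top corners at about (322,228), (436,250), (415,320) and (308,293). I'll withdraw the drift and lay it down behind the lamp.

Call:
{"name": "carry_out", "arguments": {"rows": [[-0.015,0,0,0,0,0],[-0.035,0,0,0,0,0],[-0.055,0,0,0,0,0],[-0.075,0,0,0,0,0],[-0.1,0,0,0,0,0],[-0.125,0,0,0,0,0],[-0.15,0,0,0,0,0],[-0.16,0,0,0,0,0]]}}

```text
clock: 12.8
tool_pos: [0.6083, 0.1511, 0.0505]
orientation: [-180.0, 0.0, -104.2]
force: [-0.2, -0.1, -2.9]
opening: 0.0241
gripper_force: 30.0
```

Call:
{"name": "carry_out", "arguments": {"rows": [[0,0,0.015,0,0,0],[0,0,0.03,0,0,0],[0,0,0.038,0,0,0],[0,0,0.042,0,0,0],[0,0,0.044,0,0,0],[0,0,0.044,0,0,0]]}}

```text
clock: 13.55
tool_pos: [0.608, 0.1489, 0.0068]
orientation: [-180.0, 0.0, -104.3]
force: [-0.3, 1.0, -1.7]
opening: 0.0235
gripper_force: 30.0
```

Call:
{"name": "carry_out", "arguments": {"rows": [[0,0,0.001,0,0,0],[0,0,0.0015,0,0,0],[0,0,0.0015,0,0,0]]}}

```text
clock: 13.92
tool_pos: [0.608, 0.1491, 0.0056]
orientation: [-180.0, 0.0, -104.3]
force: [-1.5, 0.2, 0.9]
opening: 0.0237
gripper_force: 30.0
```

Call:
{"name": "carry_out", "arguments": {"rows": [[0,0,0,0,0,0],[0,0,0,0,0,0],[0,0,0,0,0,0],[0,0,-0.04,0,0,0],[0,0,-0.1,0,0,0],[0,0,-0.15,0,0,0],[0,0,-0.15,0,0,0]], "grip": 0}}

```text
clock: 14.8
tool_pos: [0.6103, 0.1501, 0.1603]
orientation: [-179.6, 0.3, -104.3]
force: [0.3, 0.3, -0.3]
opening: 0.0436
gripper_force: 0.0
```

```bash
python3 -c "
from h import *
np.set_printoptions(precision=4,suppress=True)
P=lambda u,v:((u+.5)/4-.5+330,(v+.5)/4-.5+200)
c=np.array([.542,-.1135]);a=np.radians(-103.8);u=np.array([np.cos(a),np.sin(a)]);v=np.array([-u[1],u[0]])
w=np.array([onz('top',*P(*q),.0755)[:2] for q in((322,229),(436,250),(415,320),(308,293))]);print(w,w.mean(0),(w-c)@u,(w-c)@v)
d=(w[1]+w[2]-w[0]-w[3])/2;print(np.degrees(np.arctan2(d[1],d[0])))
m=w.mean(0);go(m[0],m[1],.16,-104)"
```

```text
[[ 0.5452 -0.1719]
 [ 0.5336 -0.231 ]
 [ 0.4971 -0.2187]
 [ 0.5117 -0.1636]] [ 0.5219 -0.1963] [0.056  0.1161 0.1128 0.0559] [ 0.0171  0.0199 -0.0185 -0.0175]
-102.89825812934693
[0.3574, 0.0002, -0.0017, -0.0069, 0.0055, -0.005]
```

Call:
{"name": "carry_out", "arguments": {"rows": [[0.06,0,-0.01,0,0,0],[0.12,0,-0.01,0,0,0],[0.18,0,-0.01,0,0,0],[0.24,0,-0.01,0,0,0],[0.3,0,-0.01,0,0,0],[0.345,0,-0.01,0,0,0],[0.357,0,-0.01,0,0,0],[0.357,0,-0.01,0,0,0]], "grip": 0.36}}

```text
clock: 15.8
tool_pos: [0.519, -0.1974, 0.1646]
orientation: [180.0, -0.0, -104.4]
force: [0.2, 0.5, -0.6]
opening: 0.0595
gripper_force: 0.0
```

```bash
python3 -c "
from h import *
go(.5219,-.1963,.052,-103.4)"
```

```text
[-0.0018, -0.0026, 0.1126, 0.0007, 0.0, -0.0179]
```

Call:
{"name": "carry_out", "arguments": {"rows": [[-0.002,-0.002,0.03,0,0,-0.018],[-0.002,-0.002,0.06,0,0,-0.018],[-0.002,-0.002,0.085,0,0,-0.018],[-0.002,-0.002,0.1,0,0,-0.018],[-0.002,-0.002,0.109,0,0,-0.018],[-0.002,-0.002,0.112,0,0,-0.018],[-0.002,-0.002,0.112,0,0,-0.018]]}}

```text
clock: 16.68
tool_pos: [0.5223, -0.1954, 0.0536]
orientation: [-180.0, 0.0, -103.3]
force: [-0.5, -0.5, 0.3]
opening: 0.0596
gripper_force: 0.0
```

Call:
{"name": "carry_out", "arguments": {"rows": [[0,0,0,0,0,0],[0,0,0,0,0,0],[0,0,0,0,0,0],[0,0,0,0,0,0]], "grip": -1}}

```text
clock: 17.18
tool_pos: [0.522, -0.1955, 0.0535]
orientation: [-180.0, -0.0, -103.3]
force: [-0.9, 1.1, 2.7]
opening: 0.0357
gripper_force: 30.0
```

Call:
{"name": "carry_out", "arguments": {"rows": [[0,0,-0.02,0,0,0],[0,0,-0.06,0,0,0],[0,0,-0.1,0,0,0],[0,0,-0.1,0,0,0]]}}

```text
clock: 17.68
tool_pos: [0.5239, -0.1957, 0.1565]
orientation: [-179.6, 0.0, -103.3]
force: [0.4, -0.9, -2.2]
opening: 0.036
gripper_force: 30.0
```

```bash
python3 -c "
from h import *
o=telemetry.get_obs();print(o['opening'],o['gripper_force'])
go(.471,-.421,.15,-103)"
```

```text
0.035996847116041855 29.997837245464325
[0.2314, -0.0002, 0.0063, -0.0062, 0.0007, -0.0047]
```

Call:
{"name": "carry_out", "arguments": {"rows": [[0.05,0,0,0,0,-0.1],[0.1,0,0,0,0,-0.2],[0.15,0,0,0,0,-0.3],[0.2,0,0,0,0,-0.4],[0.231,0,0,0,0,-0.436],[0.231,0,0,0,0,-0.436],[0.231,0,0,0,0,-0.436]]}}

```text
clock: 18.55
tool_pos: [0.4683, -0.4198, 0.1522]
orientation: [179.9, 0.1, -78.4]
force: [-0.1, 1.1, -0.7]
opening: 0.0355
gripper_force: 30.0
```

```bash
python3 -c "
from h import *
go(.471,-.421,.0205,-78.3)
t=grab('top');s=grab('side')
cv2.imwrite('pics/c8.png',np.hstack([crop(t,460,230,120,120,4),crop(s,350,300,80,120,4)]))"
```

```text
[0.0018, -0.0025, 0.1317, 0.0009, 0.0011, -0.0012]
```

Call:
{"name": "carry_out", "arguments": {"rows": [[0.002,-0.002,0.04,0,0,0],[0.002,-0.002,0.08,0,0,0],[0.002,-0.002,0.105,0,0,0],[0.002,-0.002,0.12,0,0,0],[0.002,-0.002,0.128,0,0,0],[0.002,-0.002,0.131,0,0,0],[0.002,-0.002,0.131,0,0,0]]}}

```text
clock: 19.52
tool_pos: [0.4716, -0.422, 0.0228]
orientation: [-180.0, -0.0, -78.3]
force: [0.4, -0.7, 0.1]
opening: 0.036
gripper_force: 30.0
```

Call:
{"name": "carry_out", "arguments": {"rows": [[0,0,0,0,0,0],[0,0,0,0,0,0],[0,0,0,0,0,0],[0,0,-0.04,0,0,0],[0,0,-0.1,0,0,0],[0,0,-0.15,0,0,0],[-0.05,0,-0.2,0,0,0],[-0.1,0,-0.2,0,0,0]], "grip": 0}}

```text
clock: 20.52
tool_pos: [0.4522, -0.3243, 0.2256]
orientation: [-179.7, -0.2, -78.4]
force: [1.0, 2.1, -0.3]
opening: 0.0436
gripper_force: 0.0
```

Call:
{"name": "carry_out", "arguments": {"rows": [[-0.06,0.06,0,0,0,0],[-0.1,0.1,0,0,0,0],[-0.14,0.14,0,0,0,0],[-0.14,0.14,0,0,0,0],[-0.14,0.14,0,0,0,0]]}}

```text
clock: 21.15
tool_pos: [0.2856, -0.215, 0.223]
orientation: [-179.8, -0.1, -78.2]
force: [0.8, -0.7, 0.5]
opening: 0.0439
gripper_force: 0.0
```

```bash
python3 -c "
from h import *
o=telemetry.get_obs();print(o['tool_pos'],o['clock'],o['force'])
t=grab('top');s=grab('side')
cv2.imwrite('pics/c9.png',np.vstack([t[80:360,120:],s[180:430,:520]]))"
```

```text
[ 0.28558694 -0.21500878  0.22297331] 21.15 [ 0.77162735 -0.70327037  0.49601673]
```

View pics/c9.png

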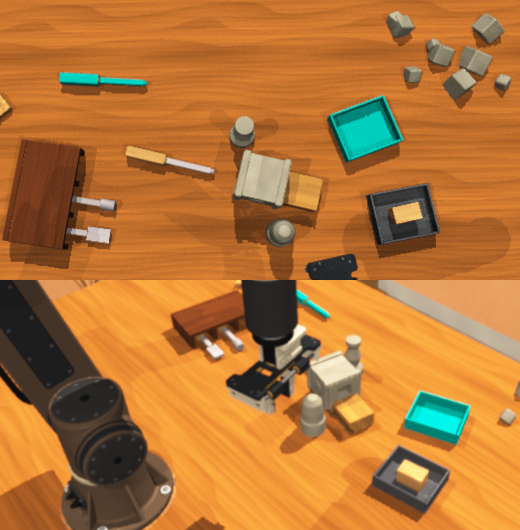

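The core lies in the steel tray at (407,212) and the drift lies flat on the bench at (170,160). The other tools and both stone pieces are where they stood, and the gripper is clear of everything. Handing in.

```bash
python3 -c "
from plant import workorder
print(workorder.close_job())"
```

```text
the job is handed in; nothing more can be done
None
```

I drove the core out with the drift and put it in the steel tray, laid the drift flat on the bench, left the other tools and stones where they stood, and handed the job in after about 21 s on the robot's clock.

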